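Gauge two foundation-stick caps and sort them

TASK

Two black foundation-stick caps look alike, but only one has the right bore. Slide one onto the leaning gauge pin as far as it goes, without forcing it, then stand it mouth down in the pink tray if it went fully home on the brass flange, or in the grey tray if it stopped part-way. After letting go of it there, try and sort the other cap in the same way, and leave everything else on the desk where it is.

Things in the scene. Friction and masses are not known exactly. Their poses are not given: they have to be found in the camera images.
- cap_1: one of two outwardly identical round black caps, gold band near the closed top: 32 mm diameter, 60 mm long, 35 g, open mouth below, bore 54 mm deep. Starts standing mouth down on the desk. Origin: centre of the mouth rim; z from mouth to closed top. Bore 24 mm (goes fully onto the pin) or 16 mm (stops on the pin's step, mouth 27 mm short of the flange), unseen: only trying tells
- cap_2: one of two outwardly identical round black caps, gold band near the closed top: 32 mm diameter, 60 mm long, 35 g, open mouth below, bore 54 mm deep. Starts standing mouth down on the desk. Origin: centre of the mouth rim; z from mouth to closed top. Bore 24 mm (goes fully onto the pin) or 16 mm (stops on the pin's step, mouth 27 mm short of the flange), unseen: only trying tells
- pin: polished steel gauge pin leaning 35 degrees from vertical, about towards the robot. Origin: centre of the upper face of the brass flange (36 mm wide) at its foot, 85 mm above the desk; z along the pin to its tip, y level. Diameter 19 mm from the flange to 24 mm, cone to 10 mm at 32 mm, 10 mm to 39 mm, tip tapering to 4 mm at 50 mm. Nothing above it
- gauge: fixed stand of the pin: 150 x 90 x 12 mm aluminium foot, grey leaning post 36 mm square under the flange. Origin: on the desk straight below the flange's centre; foot reaches from x = -50 to +100 mm; the pin leans to -x
- tray_pink: shallow square pink tray fixed to the desk, 100 x 100 mm outside, 92 x 92 mm inside, walls 24 mm high and 4 mm thick, floor about 4 mm thick. Origin: centre of its underside; z up, x and y along its sides. For caps that go fully home.
- tray_grey: shallow square grey tray fixed to the desk, 100 x 100 mm outside, 92 x 92 mm inside, walls 24 mm high and 4 mm thick, floor about 4 mm thick. Origin: centre of its underside; z up, x and y along its sides. For caps that stop part-way.
- compact: black powder compact, 70 x 70 mm, 14 mm high; bystander, loose. Origin: centre of its underside
- cream_jar: clear cream jar with white lid, 52 mm wide, 36 mm high; bystander, loose. Origin: centre of its underside
- lipstick: open lipstick standing upright, 22 mm wide, 62 mm high; bystander, loose. Origin: centre of its underside
- foundation: beige foundation bottle with black cap, 38 mm wide, 90 mm high; bystander, loose. Origin: centre of its underside
- brush: black make-up brush lying flat, 170 mm long; bystander, loose. Origin: middle
- white_jar: white jar with aluminium lid, 48 mm wide, 40 mm high; bystander, loose. Origin: centre of its underside
- spray: clear bottle with white cap, 40 mm wide, 120 mm high; bystander, loose. Origin: centre of its underside

How it is judged:
By the outcome, as a careful person would: the job done as asked, in the order asked, and still so for the second after the job is handed in, with the robot touching nothing.
It also fails if it takes over 72 s, if anything falls off the work surface, if the arm or the gripper's body presses on something with over 40 N, if the wrist force passes 120 N, or if a joint passes its speed limit or range.

ROBOT

A 7-joint arm with a two-finger parallel gripper is mounted at the origin on the work surface. World frame = base frame: x ahead of the robot, y to its left, z up, the work surface at z = 0. Lengths are in m, angles in rad, forces in N, time in s.
With the tool pointing down it reaches from about 0.4 to 0.85 m from the base axis. Payload 4.5 kg.
Tool frame: the origin (TCP) lies midway between the tips of the shut fingers; the grasp point (between the pads) lies 19 mm behind it; z points along the fingers, y is the line along which they close (so a half turn about z gives the same grasp; the last joint's range is limited). The gripper opens to 88 mm and grips with 3 to 60 N. Pads are 18 mm wide; open, the fingers measure 123 mm over their backs; the gripper's body (75 mm by 187 mm) begins 45 mm behind the grasp point.
Start: joints at [1.163, 0.689, -0.195, 1.565, 0.157, 0.902, -0.215], TCP at [0.267, -0.565, 0.239] pointing down, gripper open.
Joint ranges: [-3.01, 3.01], [-0.46, 2.08], [-1.47, 1.51], [0.13, 2.56], [-1, 4.14], [0.04, 2.09], [-2.66, 2.66]. Speed limits (rad/s): [2.57, 2.57, 3.14, 3.14, 3.14, 3.14, 3.14].

INTERFACE

Orientations are given as a unit quaternion [x, y, z, w].
In Python, from plant import sensors, eyes, finish_job gives the robot as it stands.
- The arm moves only by the tool send_rows, never from a script. Its argument "rows" is text: rows parted by semicolons, each of 4 numbers parted by spaces: the shift along the tool's x, y, z normalised to -1 to 1, where 1 is 30 cm, then the turn about the tool's z normalised to -1 to 1, where 1 is 2 pi rad. A call has 1 to 10 rows; each row is the pose to reach, as a shift and turn from the pose commanded when the call began, along the tool's axes at that moment, turning the shorter way round; what a row does not reach only later rows make up. A row lasts 1/12 s, in which the tool goes at most 41.7 mm and 7.16 degrees, less where a joint would pass 70% of its speed; a pose out of reach is approached as far as the arm can. A call with a number of a shift or a turn outside -1 to 1 is refused whole. A call with a gripper value outside its range is refused whole. "jaw" is the closure, from -1 (fully open) to 1 (shut), set as the call begins (left out, the last holds). The fingers move at their own pace and stop on an object; "force" is the grip in N (left out, the last holds). Time passes only in rows, so rows that repeat a pose let the fingers close. It gives the time, the measured TCP pose, the force, the opening and the grip force at its end, in the units of the state.
- sensors.get_state(): the state, without advancing time (a new reading comes with each control period).
- eyes.snapshot(name): name is "scene" or "side" or "wrist"; returns (picture, depth): 384x512x3 uint8, red, green, blue; 384x512 float32, m along the optical axis (not along the pixel's ray), 0 where there is no reading.
- eyes.calibration(name): a dict with "fov_y" (degrees; the focal length in pixels is half the picture's height over the tangent of half this angle, whatever the lens; pixels are square), "cx", "cy" (the principal point, pixels), "world_from_camera" (4x4, takes a point from camera to world coordinates). Camera axes: x right, y down, z forward; pixel columns grow to the right and rows downward; lengths in m; the calibration is good to about 2 mm. A picture is of the moment at which its call begins: read the wrist's pose just before it. calibration takes no time and is no camera call; for the wrist camera it gives the pose at the moment of the call.
- finish_job(): hands the job in; it is judged then, once.
The state is a dict: "clock": time; "q": joint angles; "qd": joint speeds; "joint_torque": joint torques, N m; "tool_pos": TCP position; "eef_rot": TCP orientation; "contact_force": force on the tool from outside, world axes, zero at the start; "moment": the same for the moment, N m; "opening": opening from 0.0 (shut) to 1.0 (fully open); "finger_force": force on a finger pad.
Only numpy, scipy, OpenCV 4.12 (cv2) and the standard library are available. Lean on these libraries where they do the work, as an engineer would, in place of code of your own. Each camera call takes 0.05 s, during which the arm holds its last target. There are 200 camera calls.

## Working session

There is one attempt and no reset: what is moved stays moved. The work goes in short steps, Python scripts to look and compute and a tool call to move; the robot and the scene stay as the last step left them, time stands still between calls to the robot, and variables do not carry over. Pictures are saved under pics/ and viewed, at most 10 in all, crops included, and the job is handed in when it is done.

Besides the shell and the picture viewer there is one more tool, called after ">>>" by a JSON object that holds its "fn" and its "kwargs", one argument or row to a line. send_rows: Moves the arm, as the interface text tells. Scaled input: -1 to 1 covers 30 cm each way for a shift and 2 pi rad each way for a turn. Its arguments: {"type":"object","properties":{"rows":{"type":"string"},"jaw":{"type":"number"},"force":{"type":"number"}},"required":["rows"]}

```bash
ls; mkdir -p pics
python3 - <<'E'
from plant import sensors, eyes
import cv2, numpy as np
s=sensors.get_state();print({k:np.round(v,3) for k,v in s.items()})
for n in ("scene","side"):
    p,d=eyes.snapshot(n); c=eyes.calibration(n); print(n,c)
    cv2.imwrite(f"pics/{n}0.png",p[:,:,::-1]); np.savez(f"pics/{n}0.npz",p=p,d=d,**c)
E
```

```text
pics
{'clock': np.float64(0.0), 'q': array([ 1.163,  0.69 , -0.194,  1.566,  0.157,  0.902, -0.215]), 'qd': array([-0.   , -0.   ,  0.   , -0.001, -0.001,  0.001, -0.001]), 'joint_torque': array([-1.0000e-03, -5.2755e+01, -1.2670e+00, -1.5343e+01, -5.3000e-02,
        7.0000e-03,  0.0000e+00]), 'tool_pos': array([ 0.267, -0.564,  0.238]), 'eef_rot': array([ 0.976,  0.219, -0.   , -0.001]), 'contact_force': array([0.336, 0.721, 0.226]), 'moment': array([-0.039,  0.064,  0.011]), 'finger_force': np.float64(0.0), 'opening': np.float64(1.0)}
scene {'fov_y': 46.9950495852319, 'cx': 252.1504929889165, 'cy': 190.00231310532155, 'world_from_camera': array([[ 0.86720378,  0.40352482, -0.29176245,  0.87392374],
       [ 0.49787258, -0.7131962 ,  0.49343093, -0.57342187],
       [-0.00897225, -0.57316569, -0.81939038,  1.01393805],
       [ 0.        ,  0.        ,  0.        ,  1.        ]])}
side {'fov_y': 49.14405739025106, 'cx': 254.23676687919357, 'cy': 194.77090305103562, 'world_from_camera': array([[ 0.99904411, -0.03466311,  0.0266333 ,  0.5097036 ],
       [-0.04086531, -0.52426504,  0.85057404, -0.97945024],
       [-0.01552063, -0.85084936, -0.52518042,  0.68890195],
       [ 0.        ,  0.        ,  0.        ,  1.        ]])}
```

View pics/scene0.png

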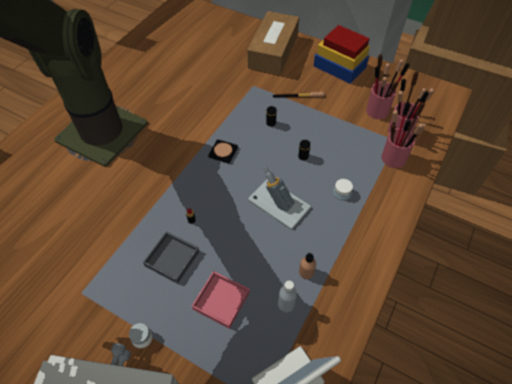

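View pics/side0.png

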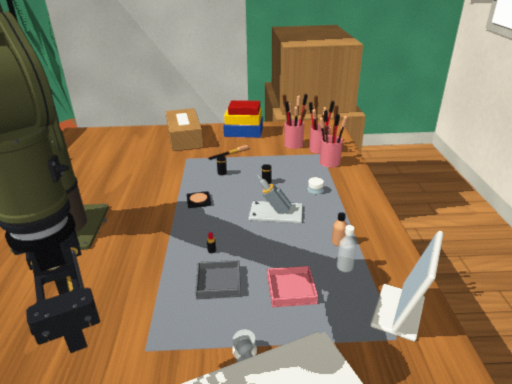

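Scene picture: caps at (271,116) and (304,150), pin/flange about (272,183), grey tray (172,257), pink tray (221,299), compact (223,151), jar (344,188). Side picture: caps (222,166), (266,175), pin (266,187), trays (219,280), (292,286).

```bash
cat > h.py <<'E'
import numpy as np, cv2
def cloud(p,d,c):
    H,W=d.shape; f=H/2/np.tan(np.radians(float(c["fov_y"]))/2)
    u,v=np.meshgrid(np.arange(W),np.arange(H))
    P=np.stack([(u-c["cx"])*d/f,(v-c["cy"])*d/f,d],-1)
    T=c["world_from_camera"]; X=P@T[:3,:3].T+T[:3,3]; X[d==0]=np.nan
    return X
def load(n):
    z=np.load(f"pics/{n}.npz"); return z["p"],cloud(z["p"],z["d"],z)
E
python3 - <<'E'
from h import *
for n,R in (("scene0",dict(capA=(271,116),capB=(304,150),grey=(172,257),pink=(221,299),pin=(275,190),jar=(344,188),comp=(223,151))),("side0",dict(capA=(222,166),capB=(266,175),grey=(219,280),pink=(292,286),pin=(272,203),jar=(316,186),comp=(199,200)))):
    p,X=load(n); print(n)
    for k,(u,v) in R.items():
        r=40 if k in("grey","pink","pin") else 15
        s=X[v-r:v+r,max(0,u-r):u+r].reshape(-1,3); c=p[v-r:v+r,max(0,u-r):u+r].reshape(-1,3).astype(int)
        ok=~np.isnan(s[:,0])
        print(k,"centre",np.round(X[v,u],3),"desk",np.round(np.nanpercentile(s[:,2],[10,50,99]),4))
        if k[:3]=="cap":
            m=ok&(s[:,2]>.012)&(np.linalg.norm(s[:,:2]-X[v,u,:2],axis=1)<.045)&(s[:,2]<.07); q=s[m]; t=q[q[:,2]>.056]
            print("  n",m.sum(),len(t),"top mean",t.mean(0).round(4),"ranges",np.percentile(q,[2,98],axis=0).round(4).tolist())
        if k in("grey","pink"):
            m=ok&(s[:,2]>.016)&(s[:,2]<.032);rr=cv2.minAreaRect((s[m,:2]*1000).astype(np.float32));print("  rect",rr)
        if k=="pin":
            m=ok&(s[:,2]>.007)&(s[:,2]<.017)&(c.min(1)>100);q=s[m]; print("  foot",m.sum(),cv2.minAreaRect((q[:,:2]*1000).astype(np.float32)))
            br=(c[:,0]>c[:,2]+25)&ok&(s[:,2]>.05);print("  brass",br.sum(),s[br].mean(0).round(4))
            h=ok&(s[:,2]>.095)&(s[:,2]<.14);print("  pin",np.c_[s[h],c[h]].round(3)[np.argsort(-s[h,2])][:40:3].tolist())
E
python3 - <<'E'
import cv2
a=cv2.imread('pics/scene0.png')[150:235,235:320];b=cv2.imread('pics/side0.png')[150:235,225:310]
cv2.imwrite('pics/z0.png',cv2.resize(cv2.hconcat([a,b]),(800,400),interpolation=cv2.INTER_NEAREST))
E
```

```text
scene0
capA centre [0.445 0.271 0.05 ] desk [-0.002   0.0012  0.0618]
  n 173 65 top mean [0.4383 0.2856 0.0601] ranges [[0.4248, 0.269, 0.0127], [0.454, 0.299, 0.0624]]
capB centre [0.59  0.2   0.049] desk [-0.002   0.0011  0.0623]
  n 190 83 top mean [0.586 0.213 0.06 ] ranges [[0.5716, 0.1975, 0.0138], [0.6009, 0.2269, 0.0629]]
grey centre [ 0.441 -0.244  0.003] desk [-0.0018  0.0011  0.0249]
  rect ((479.896240234375, -212.93667602539062), (175.6190643310547, 175.16468811035156), 88.44126892089844)
pink centre [ 0.608 -0.277  0.006] desk [-0.0019  0.0011  0.0246]
  rect ((575.03515625, -279.29718017578125), (171.9488525390625, 103.11437225341797), 0.3368590176105499)
pin centre [0.594 0.016 0.083] desk [-0.0019  0.0014  0.1021]
  foot 889 ((540.9967651367188, 52.04661560058594), (114.31550598144531, 285.3018493652344), 70.5810317993164)
  brass 58 [0.5798 0.0314 0.087 ]
  pin [[0.551, 0.034, 0.128, 101.0, 107.0, 109.0], [0.553, 0.036, 0.123, 102.0, 108.0, 110.0], [0.549, 0.042, 0.122, 105.0, 110.0, 113.0], [0.557, 0.039, 0.122, 90.0, 96.0, 98.0], [0.559, 0.036, 0.118, 94.0, 100.0
[... 1442 characters left out ...]
53.0, 158.0], [0.553, 0.04, 0.123, 165.0, 170.0, 171.0], [0.559, 0.04, 0.12, 142.0, 148.0, 147.0], [0.556, 0.037, 0.119, 171.0, 177.0, 175.0], [0.561, 0.034, 0.117, 138.0, 142.0, 141.0], [0.558, 0.033, 0.114, 157.0, 163.0, 162.0], [0.564, 0.04, 0.113, 89.0, 94.0, 90.0], [0.566, 0.033, 0.111, 166.0, 171.0, 171.0], [0.561, 0.034, 0.11, 181.0, 186.0, 183.0], [0.569, 0.03, 0.109, 155.0, 159.0, 158.0], [0.566, 0.026, 0.108, 170.0, 175.0, 174.0], [0.558, 0.034, 0.107, 172.0, 179.0, 177.0], [0.569, 0.03, 0.106, 162.0, 166.0, 165.0], [0.572, 0.032, 0.105, 151.0, 155.0, 154.0]]
jar centre [0.735 0.128 0.029] desk [-0.0014  0.001   0.0375]
comp centre [0.377 0.092 0.015] desk [-0.0013  0.0011  0.0161]
```

View pics/z0.png

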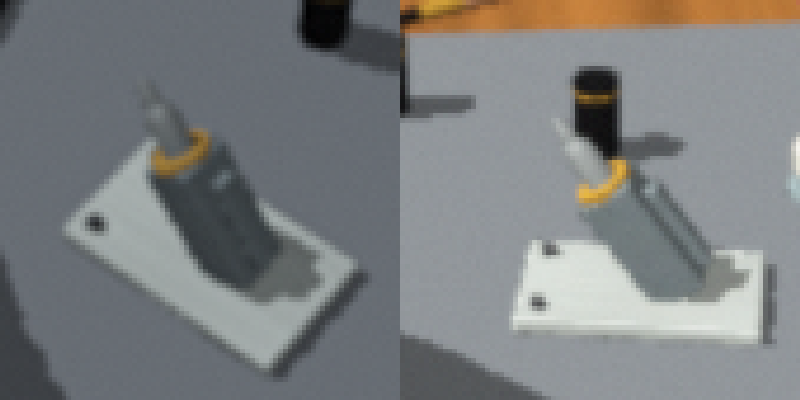

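Zoom: foot, post, brass flange and pin clear; the pin tip is at about (140,85) left, (558,125) right in the crop.

```bash
cat > m.py <<'E'
from h import *
for n,seedF,seedG,seedP in (("scene0",(265,205),(172,257),(221,299)),("side0",(262,217),(219,280),(292,286))):
    p,X=load(n); hsv=cv2.cvtColor(p,cv2.COLOR_RGB2HSV)
    def comp(mask,seed,r):
        nn,L,st,ce=cv2.connectedComponentsWithStats(mask.astype(np.uint8))
        u,v=seed; w=L[v-r:v+r,u-r:u+r]; w=w[w>0]; return L==np.bincount(w).argmax()
    z=X[...,2]
    f=comp((z>.007)&(z<.018)&(np.hypot(X[...,0]-.6,X[...,1]-.04)<.16),seedF,14)
    print(n,"foot",f.sum(),cv2.minAreaRect((X[f][:,:2]*1000).astype(np.float32)))
    for s in (seedG,seedP):
        m=comp((z>.012)&(z<.032),s,30); print(" tray",m.sum(),cv2.minAreaRect((X[m][:,:2]*1000).astype(np.float32)))
    near=np.hypot(X[...,0]-.575,X[...,1]-.035)<.06
    br=near&(hsv[...,1]>110)&(hsv[...,0]>10)&(hsv[...,0]<30)&(z>.06)&(z<.11)
    q=X[br]; print(" brass",br.sum(),q.mean(0).round(4),np.ptp(q,0).round(3), q.min(0).round(4),q.max(0).round(4))
    pin=near&~br&(z>.105)&(z<.14); q=X[pin]; m=q.mean(0); u=np.linalg.svd(q-m)[2][0]; u*=np.sign(u[2])
    print(" pin",pin.sum(),m.round(4),"dir",u.round(3),"lean",np.degrees(np.arccos(u[2])).round(1), "top",q[q[:,2].argmax()].round(4), np.argwhere(pin)[q[:,2].argmax()])
E
python3 m.py
```

```text
scene0 foot 1039 ((601.33349609375, 29.956344604492188), (91.71770477294922, 150.6981201171875), 81.6655044555664)
 tray 436 ((443.4921569824219, -247.20953369140625), (102.04142761230469, 101.51482391357422), 1.272730827331543)
 tray 448 ((609.7785034179688, -279.1313781738281), (101.1642074584961, 101.04676055908203), 2.147427797317505)
 brass 41 [0.5802 0.0315 0.0872] [0.03  0.031 0.023] [0.5622 0.0184 0.0725] [0.5921 0.0498 0.0952]
 pin 54 [0.5613 0.036  0.1135] dir [-0.712  0.2    0.673] lean 47.7 top [0.5507 0.034  0.1279] [168 264]
side0 foot 766 ((603.456298828125, 29.825481414794922), (93.54166412353516, 149.6970672607422), 80.35556030273438)
 tray 503 ((445.26287841796875, -248.6183319091797), (100.001708984375, 103.12034606933594), 0.999377965927124)
 tray 553 ((611.8917236328125, -279.5360412597656), (100.29338836669922, 103.89667510986328), 1.974764347076416)
 brass 38 [0.5806 0.028  0.0855] [0.028 0.034 0.02 ] [0.5663 0.0158 0.0758] [0.5942 0.0501 0.0957]
 pin 38 [0.5615 0.0352 0.1139] dir [-0.733  0.242  0.636] lean 50.5 top [0.5532 0.0416 0.1258] [174 258]
```

>>> {"fn": "send_rows", "kwargs": {
  "rows": "1 -0.9 0 0.0953;1 -0.9 0 0.0953;1 -0.9 0 0.0953;1 -0.9 0 0.0953;1 -0.9 0 0.0953;1 -0.9 0 0.0953;1 -0.9 0 0.0953;1 -0.9 0 0.0953;1 -0.9 0 0.0953;1 -0.9 0 0.0953",
  "jaw": -1,
  "force": 5
}}

```text
clock: 0.93
tool_pos: [0.4241, -0.1884, 0.2386]
eef_rot: [0.997, -0.076, -0.0, -0.001]
contact_force: [-1.0, 0.1, -0.9]
opening: 1.002
finger_force: 0.0
```

```bash
cat > d.py <<'E'
# d.py x y z : shift in tool axes (normalised) to world TCP target; g.py frame: "g a b c" = gauge frame mm (along gauge x, y, z) 
import sys, numpy as np
from scipy.spatial.transform import Rotation as Ro
from plant import sensors
O=np.array([.5777,.0338,.085]); A=np.radians(-9); G=np.array([[np.cos(A),-np.sin(A),0],[np.sin(A),np.cos(A),0],[0,0,1]])
s=sensors.get_state(); R=Ro.from_quat(s["eef_rot"]).as_matrix(); p=np.array(s["tool_pos"])
print("t",round(float(s["clock"]),2),"tcp",p.round(4),"gauge mm",((p-O)@G*1000).round(1),"toolx deg",np.degrees(np.arctan2(R[1,0],R[0,0])).round(2),"tilt",np.degrees(np.arccos(-R[2,2])).round(2),
 "F",np.round(s["contact_force"],2),"M",np.round(s["moment"],2),"open",round(float(s["opening"]),3),"ff",round(float(s["finger_force"]),1),"q",np.round(s["q"],2))
for a in sys.argv[1:]:
    g=a[0]=="g"; v=np.array([float(x) for x in a.lstrip("g").split(",")]); w=O+G@(v/1000) if g else v
    print(a,"->",w.round(4),"shift",(R.T@(w-p)/.3).round(4),"mm",(R.T@(w-p)*1000).round(1))
E
python3 d.py .587,.2125,.12
```

```text
t 0.93 tcp [ 0.4241 -0.1884  0.2386] gauge mm [-116.9 -243.5  153.6] toolx deg -8.76 tilt 0.1 F [-0.96  0.14 -0.87] M [ 0.03 -0.02 -0.01] open 1.002 ff 0.0 q [ 0.31  0.48  0.02  2.04 -0.02  0.62 -1.39]
.587,.2125,.12 -> [0.587  0.2125 0.12  ] shift [ 0.3333 -1.4028  0.3976] mm [ 100.  -420.8  119.3]
```

>>> {"fn": "send_rows", "kwargs": {
  "rows": "0.33 -0.98 0 0;0.33 -0.98 0 0;0.33 -0.98 0 0;0.33 -0.98 0 0;0.33 -0.98 0 0;0.33 -0.98 0 0;0.33 -0.98 0 0;0.33 -0.98 0 0"
}}

```text
clock: 1.6
tool_pos: [0.5684, 0.0896, 0.2383]
eef_rot: [0.997, -0.075, 0.001, -0.002]
contact_force: [0.6, 1.1, -0.6]
opening: 1.0
finger_force: 0.0
```

>>> {"fn": "send_rows", "kwargs": {
  "rows": "0 -0.42 0 0;0 -0.42 0.3 0;0 -0.42 0.4 0;0 -0.42 0.4 0;0 -0.42 0.4 0;0 -0.42 0.4 0;0 -0.42 0.4 0;0 -0.42 0.4 0"
}}

```text
clock: 2.27
tool_pos: [0.5874, 0.2051, 0.1199]
eef_rot: [0.997, -0.079, 0.001, 0.0]
contact_force: [0.1, -0.2, 0.2]
opening: 1.0
finger_force: 0.0
```

```bash
python3 d.py .587,.2125,.11 .587,.2125,.016
python3 - <<'E'
from plant import eyes
import cv2
p,d=eyes.snapshot("wrist"); cv2.imwrite("pics/w1.png",p[:,:,::-1])
E
```

```text
t 2.27 tcp [0.5874 0.2051 0.1199] gauge mm [-17.2 170.7  34.9] toolx deg -9.09 tilt 0.12 F [ 0.08 -0.17  0.16] M [-0.02  0.02  0.01] open 1.0 ff 0.0 q [-0.45  0.84  0.07  1.68 -0.08  0.62 -2.06]
.587,.2125,.11 -> [0.587  0.2125 0.11  ] shift [-0.0053 -0.0241  0.0331] mm [-1.6 -7.2  9.9]
.587,.2125,.016 -> [0.587  0.2125 0.016 ] shift [-0.0059 -0.0243  0.3464] mm [ -1.8  -7.3 103.9]
```

View pics/w1.png

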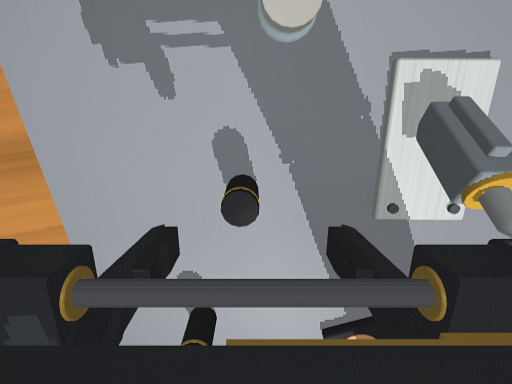

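Wrist picture: cap B top at about (240,208), gauge foot right (440,140), jar at (290,15); jaws straddle the cap's side.

```bash
cat >> h.py <<'E'
def ray(n,uv,z,c=None):
    from plant import eyes
    c=c or eyes.calibration(n); f=192/np.tan(np.radians(c["fov_y"])/2); T=c["world_from_camera"]
    r=T[:3,:3]@np.array([(uv[0]-c["cx"])/f,(uv[1]-c["cy"])/f,1]); o=T[:3,3]; return o+r*(z-o[2])/r[2]
E
python3 -c "
from h import *
print(ray('wrist',(240,208),.06).round(4), ray('wrist',(202,345),.06).round(4))"
python3 d.py .587,.2125,.011
```

```text
[0.5877 0.2156 0.06  ] [0.4563 0.2756 0.06  ]
t 2.32 tcp [0.5878 0.2049 0.1205] gauge mm [-16.8 170.6  35.5] toolx deg -9.12 tilt 0.17 F [ 0.95 -0.9   1.34] M [ 0.04 -0.02 -0.01] open 0.999 ff 0.0 q [-0.45  0.84  0.07  1.68 -0.08  0.62 -2.06]
.587,.2125,.011 -> [0.587  0.2125 0.011 ] shift [-0.0077 -0.0246  0.3651] mm [ -2.3  -7.4 109.5]
```

>>> {"fn": "send_rows", "kwargs": {
  "rows": "-0.006 -0.028 0.05 0;-0.006 -0.028 0.15 0;-0.006 -0.028 0.26 0;-0.006 -0.028 0.34 0;-0.006 -0.028 0.364 0;-0.006 -0.028 0.364 0"
}}

```text
clock: 2.82
tool_pos: [0.5849, 0.2146, 0.0079]
eef_rot: [0.997, -0.079, -0.001, 0.001]
contact_force: [-0.1, -0.1, -0.5]
opening: 1.003
finger_force: 0.0
```

>>> {"fn": "send_rows", "kwargs": {
  "rows": "0 0 0 0;0 0 0 0;0 0 0 0;0 0 0 0;0 0 0 0;0 0 0 0",
  "jaw": 1,
  "force": 5
}}

```text
clock: 3.32
tool_pos: [0.5863, 0.2155, 0.0102]
eef_rot: [0.997, -0.078, 0.0, -0.0]
contact_force: [0.6, -0.2, 0.2]
opening: 0.57
finger_force: 0.0
```

>>> {"fn": "send_rows", "kwargs": {
  "rows": "0 0 -0.1 0;0 0 -0.2 0;0 0 -0.3 0;0 0 -0.4 0;0 0 -0.5 0;0 0 -0.5 0;0 0 -0.5 0"
}}

```text
clock: 3.9
tool_pos: [0.5872, 0.2157, 0.1616]
eef_rot: [0.997, -0.078, 0.002, -0.001]
contact_force: [-0.3, -1.1, -0.3]
opening: 0.038
finger_force: 0.0
```

```bash
python3 d.py
python3 - <<'E'
from plant import eyes
import cv2
p,d=eyes.snapshot("side"); q,d=eyes.snapshot("wrist"); cv2.imwrite("pics/s2.png",cv2.hconcat([p[40:240,150:390,::-1],q[150:350,140:380,::-1]]))
E
```

```text
t 3.9 tcp [0.5872 0.2157 0.1616] gauge mm [-19.1 181.2  76.6] toolx deg -9.0 tilt 0.25 F [-0.31 -1.12 -0.29] M [ 0.02 -0.02  0.08] open 0.038 ff 0.0 q [-0.47  0.78  0.08  1.65 -0.08  0.71 -2.08]
```

View pics/s2.png

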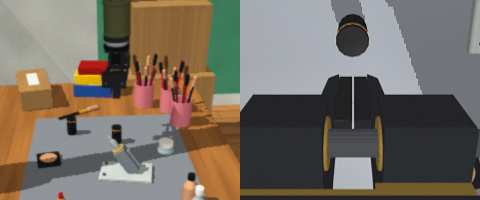

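The cap is still standing at wrist pixel (252,185), aligned with the shut jaws: the fingers needed longer to close. Open, descend again, and wait.

>>> {"fn": "send_rows", "kwargs": {
  "rows": "0 0 0 0;0 0 0 0;0 0 0 0;0 0 0 0;0 0 0 0;0 0 0 0;0 0 0 0;0 0 0 0;0 0 0 0;0 0 0 0",
  "jaw": -1
}}

```text
clock: 4.83
tool_pos: [0.586, 0.2153, 0.1596]
eef_rot: [0.997, -0.078, 0.0, 0.0]
contact_force: [-0.5, -0.4, 0.1]
opening: 0.738
finger_force: 0.0
```

```bash
python3 -c "
from h import *
print(ray('wrist',(252,187),.06).round(4))"; python3 d.py .587,.2135,.011
```

```text
[0.5908 0.2155 0.06  ]
t 4.83 tcp [0.586  0.2153 0.1596] gauge mm [-20.2 180.5  74.6] toolx deg -9.0 tilt 0.01 F [-0.49 -0.42  0.13] M [ 0.07 -0.06  0.01] open 0.738 ff 0.0 q [-0.47  0.78  0.08  1.65 -0.08  0.71 -2.08]
.587,.2135,.011 -> [0.587  0.2135 0.011 ] shift [0.0041 0.0053 0.4952] mm [  1.2   1.6 148.6]
```

>>> {"fn": "send_rows", "kwargs": {
  "rows": "0.007 0.002 0.1 0;0.007 0.002 0.22 0;0.007 0.002 0.34 0;0.007 0.002 0.43 0;0.007 0.002 0.49 0;0.007 0.002 0.495 0;0.007 0.002 0.495 0"
}}

```text
clock: 5.42
tool_pos: [0.5874, 0.2141, 0.0102]
eef_rot: [0.997, -0.078, -0.001, 0.0]
contact_force: [0.7, -0.6, 0.4]
opening: 1.002
finger_force: 0.0
```

>>> {"fn": "send_rows", "kwargs": {
  "rows": "0 0 0 0;0 0 0 0;0 0 0 0;0 0 0 0;0 0 0 0;0 0 0 0;0 0 0 0;0 0 0 0;0 0 0 0;0 0 0 0",
  "jaw": 1,
  "force": 5
}}

```text
clock: 6.25
tool_pos: [0.588, 0.2144, 0.011]
eef_rot: [0.997, -0.078, 0.0, 0.0]
contact_force: [-0.4, 0.1, 0.7]
opening: 0.362
finger_force: 5.0
```

>>> {"fn": "send_rows", "kwargs": {
  "rows": "0 0 0 0;0 0 0 0;0 0 0 0"
}}

```text
clock: 6.5
tool_pos: [0.588, 0.2144, 0.011]
eef_rot: [0.997, -0.078, 0.0, -0.0]
contact_force: [0.4, 0.5, 0.3]
opening: 0.362
finger_force: 5.0
```

```bash
python3 d.py;python3 d.py
```

```text
t 6.5 tcp [0.588  0.2144 0.011 ] gauge mm [-18.1 180.  -74. ] toolx deg -8.99 tilt 0.01 F [0.43 0.51 0.29] M [0.13 0.02 0.03] open 0.362 ff 5.0 q [-0.45  1.01  0.05  1.69 -0.1   0.44 -2.07]
t 6.5 tcp [0.588  0.2144 0.011 ] gauge mm [-18.1 180.  -74. ] toolx deg -8.99 tilt 0.01 F [0.43 0.51 0.29] M [0.13 0.02 0.03] open 0.362 ff 5.0 q [-0.45  1.01  0.05  1.69 -0.1   0.44 -2.07]
```

>>> {"fn": "send_rows", "kwargs": {
  "rows": "0 0 -0.1 0;0 0 -0.22 0;0 0 -0.34 0;0 0 -0.45 0;-0.022 0.12 -0.51 0;-0.022 0.24 -0.51 0;-0.022 0.36 -0.51 0;-0.022 0.48 -0.51 0;-0.022 0.57 -0.51 0;-0.022 0.6 -0.51 0"
}}

```text
clock: 7.33
tool_pos: [0.552, 0.0312, 0.1641]
eef_rot: [0.997, -0.082, -0.001, 0.002]
contact_force: [-0.5, -0.0, -0.7]
opening: 0.362
finger_force: 5.0
```

>>> {"fn": "send_rows", "kwargs": {
  "rows": "0 0 0 0;0 0 0 0;0 0 0 0"
}}

```text
clock: 7.58
tool_pos: [0.5537, 0.0404, 0.1639]
eef_rot: [0.997, -0.077, 0.0, -0.001]
contact_force: [0.3, 0.6, -0.1]
opening: 0.358
finger_force: 5.0
```

```bash
python3 d.py
python3 - <<'E'
from plant import eyes
import cv2, numpy as np
o=[]
for n,(u,v) in (("scene",(270,175)),("side",(262,178))):
    p,d=eyes.snapshot(n); np.savez(f"pics/{n}3.npz",p=p,d=d,**eyes.calibration(n)); o.append(cv2.resize(p[v-35:v+35,u-35:u+35,::-1],(400,400),interpolation=cv2.INTER_CUBIC))
cv2.imwrite("pics/z3.png",cv2.hconcat(o))
E
```

```text
t 7.58 tcp [0.5537 0.0404 0.1639] gauge mm [-24.7   2.7  78.9] toolx deg -8.82 tilt 0.11 F [ 0.28  0.63 -0.13] M [0.09 0.04 0.  ] open 0.358 ff 5.0 q [-0.18  0.7   0.03  1.86 -0.04  0.58 -1.84]
```

View pics/z3.png

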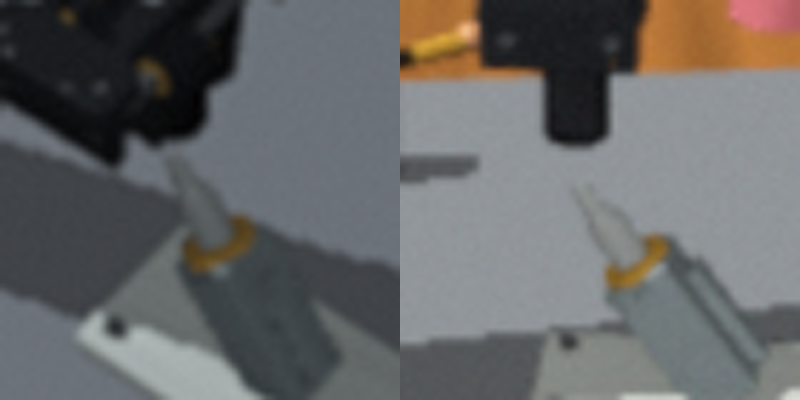

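Crop: side view mouth centre at full pixel ~(258.0,167), pin tip (257.8,175.5); scene tip ~(264.4,165.9), cap's right edge ~271.2. Triangulate tip and compare the predicted mouth.

```bash
cat > tri.py <<'E'
from h import *
def cam(n):
    z=np.load(f"pics/{n}.npz"); f=192/np.tan(np.radians(float(z["fov_y"]))/2); W=np.linalg.inv(z["world_from_camera"])
    return np.array([[f,0,z["cx"]],[0,f,z["cy"]],[0,0,1]])@W[:3]
def proj(n,X): q=cam(n)@np.r_[X,1]; return q[:2]/q[2]
def tri(uvA,uvB,a="scene3",b="side3"):
    h=cv2.triangulatePoints(cam(a),cam(b),np.float64(uvA).reshape(2,1),np.float64(uvB).reshape(2,1))[:,0]; X=h[:3]/h[3]
    return X
E
python3 - <<'E'
from tri import *
O=np.array([.5777,.0338,.085]); A=np.radians(-9); c,s=np.cos(A),np.sin(A); G=np.array([[c,-s,0],[s,c,0],[0,0,1]])
X=tri((264.4,165.9),(257.8,175.5)); print("tip",X.round(4),((X-O)@G*1000).round(1),"reproj",proj("scene3",X),proj("side3",X))
tp=O+G@(np.array([-.574,0,.819])*.05); print("model tip",tp,proj("scene3",tp),proj("side3",tp))
M=np.array([.5537,.0404,.1639-.011])
for n in("scene3","side3"):
    r=np.array([proj(n,M+.016*np.array([np.cos(t),np.sin(t),0])) for t in np.linspace(0,6.28,60)]); print(n,"mouth",proj(n,M),r.min(0),r.max(0))
E
```

```text
tip [0.5498 0.0413 0.1235] [-28.8   3.1  38.5] reproj [265.05561835 166.93126741] [256.78826741 174.78190465]
model tip [0.54935334 0.03828967 0.12595   ] [264.34970995 167.1075853 ] [256.67843719 174.55807621]
scene3 mouth [266.43172907 160.55260632] [260.02152585 155.5888881 ] [272.84428706 165.60423399]
side3 mouth [258.1056556  165.51220475] [252.26595448 162.82112014] [263.94166583 168.26550807]
```

>>> {"fn": "send_rows", "kwargs": {
  "rows": "0.004 0.004 0.02 0;0.004 0.004 0.04 0;0.004 0.004 0.06 0;0.004 0.004 0.08 0;0.004 0.004 0.1 0;0.004 0.004 0.116 0;0.004 0.004 0.116 0;0.004 0.004 0.116 0"
}}

```text
clock: 8.35
tool_pos: [0.5551, 0.037, 0.1291]
eef_rot: [0.997, -0.078, 0.001, -0.001]
contact_force: [1.2, 2.2, 0.3]
opening: 0.361
finger_force: 5.0
```

```bash
python3 d.py g-37.3,1.5,35
```

```text
t 8.35 tcp [0.5551 0.037  0.1291] gauge mm [-22.9  -0.4  44.1] toolx deg -8.96 tilt 0.09 F [1.21 2.24 0.35] M [ 0.51 -0.4  -0.09] open 0.361 ff 5.0 q [-0.17  0.76  0.03  1.88 -0.04  0.5  -1.83]
g-37.3,1.5,35 -> [0.5411 0.0411 0.12  ] shift [-0.0482 -0.0062  0.0302] mm [-14.5  -1.9   9.1]
```

>>> {"fn": "send_rows", "kwargs": {
  "rows": "0 0 0 0;0 0 0 0"
}}

```text
clock: 8.52
tool_pos: [0.5549, 0.0367, 0.1295]
eef_rot: [0.997, -0.078, 0.001, -0.0]
contact_force: [2.2, 2.8, 1.1]
opening: 0.362
finger_force: 5.0
```

```bash
python3 d.py
python3 - <<'E'
from plant import eyes
import cv2, numpy as np
o=[]
for n,(u,v) in (("scene",(270,175)),("side",(262,178))):
    p,d=eyes.snapshot(n); np.savez(f"pics/{n}4.npz",p=p,d=d,**eyes.calibration(n)); o.append(cv2.resize(p[v-35:v+35,u-35:u+35,::-1],(400,400),interpolation=cv2.INTER_CUBIC))
cv2.imwrite("pics/z4.png",cv2.hconcat(o))
E
python3 d.py
```

```text
t 8.52 tcp [0.5549 0.0367 0.1295] gauge mm [-23.   -0.7  44.5] toolx deg -8.97 tilt 0.08 F [2.18 2.83 1.11] M [ 0.56 -0.41 -0.02] open 0.362 ff 5.0 q [-0.17  0.76  0.03  1.88 -0.04  0.5  -1.83]
t 8.62 tcp [0.5548 0.0366 0.1297] gauge mm [-23.   -0.9  44.7] toolx deg -8.99 tilt 0.08 F [ 2.34  2.17 -0.13] M [ 0.65 -0.42 -0.02] open 0.359 ff 5.0 q [-0.17  0.76  0.03  1.88 -0.04  0.5  -1.83]
```

View pics/z4.png

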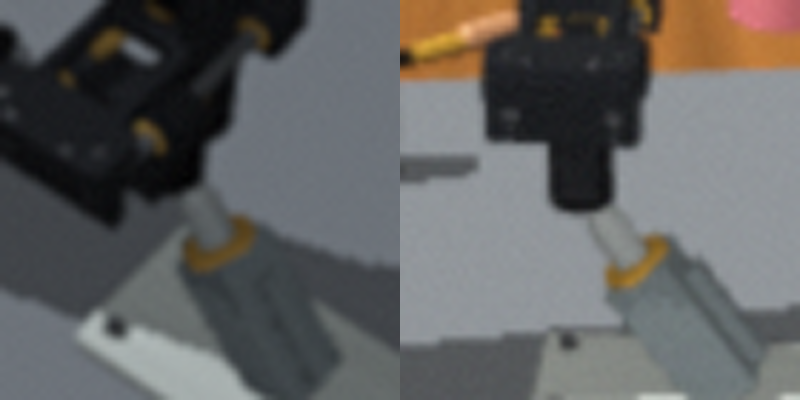

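Pin is inside the mouth (side: cap bottom (582,205), pin emerging at (600,225)); contact pushes +x/+y, so shift +y and −x.

>>> {"fn": "send_rows", "kwargs": {
  "rows": "-0.004 -0.005 0 0;-0.008 -0.01 0 0;-0.012 -0.01 0 0;-0.012 -0.01 0 0"
}}

```text
clock: 8.95
tool_pos: [0.5514, 0.0393, 0.1294]
eef_rot: [0.997, -0.079, 0.0, 0.0]
contact_force: [2.8, -0.2, 2.0]
opening: 0.36
finger_force: 5.0
```

```bash
python3 d.py
```

```text
t 8.95 tcp [0.5514 0.0393 0.1294] gauge mm [-26.8   1.4  44.4] toolx deg -9.01 tilt 0.06 F [ 2.75 -0.22  2.04] M [ 0.03 -0.63 -0.04] open 0.36 ff 5.0 q [-0.17  0.75  0.03  1.89 -0.05  0.5  -1.84]
```

>>> {"fn": "send_rows", "kwargs": {
  "rows": "-0.006 0 0.006 0;-0.012 0 0.012 0;-0.018 0 0.018 0;-0.024 0 0.024 0;-0.033 0 0.034 0;-0.033 0 0.034 0"
}}

```text
clock: 9.45
tool_pos: [0.5395, 0.0413, 0.118]
eef_rot: [0.997, -0.078, -0.002, 0.0]
contact_force: [1.7, 0.2, -0.2]
opening: 0.346
finger_force: 5.0
```

```bash
python3 d.py
```

```text
t 9.45 tcp [0.5395 0.0413 0.118 ] gauge mm [-38.9   1.4  33. ] toolx deg -8.97 tilt 0.21 F [ 1.65  0.18 -0.18] M [ 0.06 -0.14 -0.  ] open 0.346 ff 5.0 q [-0.18  0.76  0.03  1.93 -0.05  0.46 -1.84]
```

>>> {"fn": "send_rows", "kwargs": {
  "rows": "0.006 0 0.004 0;0.01 0 0.008 0;0.014 0 0.012 0;0.018 0 0.016 0;0.02 0 0.019 0;0.02 0 0.019 0"
}}

```text
clock: 9.95
tool_pos: [0.547, 0.0406, 0.1133]
eef_rot: [0.997, -0.078, -0.0, -0.0]
contact_force: [-1.1, 1.8, 1.8]
opening: 0.355
finger_force: 5.0
```

```bash
python3 d.py
```

```text
t 9.95 tcp [0.547  0.0406 0.1133] gauge mm [-31.4   1.9  28.3] toolx deg -8.98 tilt 0.06 F [-1.06  1.81  1.79] M [0.21 0.21 0.01] open 0.355 ff 5.0 q [-0.17  0.78  0.03  1.91 -0.05  0.46 -1.84]
```

>>> {"fn": "send_rows", "kwargs": {
  "rows": "0.002 0 0.003 0;0.004 0 0.006 0;0.006 0 0.009 0;0.008 0 0.012 0;0.01 0 0.014 0;0.01 0 0.014 0"
}}

```text
clock: 10.45
tool_pos: [0.5489, 0.0407, 0.1092]
eef_rot: [0.997, -0.078, -0.001, -0.0]
contact_force: [-4.6, 2.5, 5.5]
opening: 0.347
finger_force: 5.0
```

```bash
python3 d.py
```

```text
t 10.45 tcp [0.5489 0.0407 0.1092] gauge mm [-29.5   2.3  24.2] toolx deg -8.94 tilt 0.16 F [-4.58  2.49  5.5 ] M [0.46 0.72 0.02] open 0.347 ff 5.0 q [-0.17  0.79  0.03  1.9  -0.05  0.45 -1.84]
```

```bash
cat > shot.py <<'E'
import sys,cv2,numpy as np
from plant import eyes
k=sys.argv[1]; o=[]
for n,(u,v) in (("scene",(270,175)),("side",(262,178))):
    p,d=eyes.snapshot(n); np.savez(f"pics/{n}{k}.npz",p=p,d=d,**eyes.calibration(n)); o.append(cv2.resize(p[v-35:v+35,u-35:u+35,::-1],(400,400),interpolation=cv2.INTER_CUBIC))
cv2.imwrite(f"pics/z{k}.png",cv2.convertScaleAbs(cv2.hconcat(o),alpha=1.6,beta=20))
E
python3 shot.py 5; python3 d.py
```

```text
t 10.55 tcp [0.5489 0.0406 0.1092] gauge mm [-29.5   2.3  24.2] toolx deg -8.94 tilt 0.15 F [-4.27  2.19  5.18] M [0.48 0.71 0.02] open 0.347 ff 5.0 q [-0.17  0.79  0.03  1.9  -0.05  0.45 -1.84]
```

View pics/z5.png

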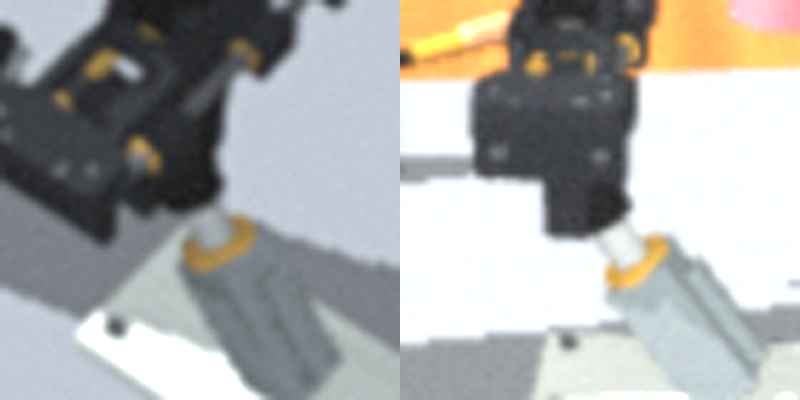

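Cap tilted ~35°, mouth around side-crop (607,222), flange (637,262): ~25 mm of pin still showing. It stopped part-way with an axial reaction of 7 N. Centre in y and retest gently.

>>> {"fn": "send_rows", "kwargs": {
  "rows": "-0.004 -0.003 -0.005 0;-0.008 -0.006 -0.011 0;-0.008 -0.006 -0.011 0;-0.004 -0.006 -0.005 0;0 -0.006 0 0;0.002 -0.006 0.003 0;0.002 -0.006 0.003 0"
}}

```text
clock: 11.13
tool_pos: [0.5503, 0.041, 0.1081]
eef_rot: [0.997, -0.079, -0.001, 0.0]
contact_force: [-3.2, -0.8, 4.3]
opening: 0.349
finger_force: 5.0
```

```bash
python3 d.py
```

```text
t 11.13 tcp [0.5503 0.041  0.1081] gauge mm [-28.2   2.8  23.1] toolx deg -9.02 tilt 0.13 F [-3.18 -0.78  4.29] M [-0.12  0.94 -0.03] open 0.349 ff 5.0 q [-0.18  0.79  0.03  1.9  -0.05  0.45 -1.84]
```

Purely axial stop again: narrow cap, goes to the grey tray. Draw it off along the pin, uprighting it against the tip.

>>> {"fn": "send_rows", "kwargs": {
  "rows": "-0.008 0 -0.011 0;-0.0153 0 -0.022 0;-0.005 0 -0.028 0;0.005 0 -0.036 0;0.015 0 -0.044 0;0.024 0 -0.052 0;0.028 0 -0.056 0;0.028 0 -0.08 0;0.028 0 -0.16 0;0.028 0 -0.24 0"
}}

```text
clock: 11.97
tool_pos: [0.5611, 0.0401, 0.1812]
eef_rot: [0.997, -0.078, 0.001, -0.0]
contact_force: [0.1, -0.7, 0.2]
opening: 0.348
finger_force: 5.0
```

>>> {"fn": "send_rows", "kwargs": {
  "rows": "0 0 -0.05 0;0 0 -0.05 0"
}}

```text
clock: 12.13
tool_pos: [0.5642, 0.0403, 0.1997]
eef_rot: [0.997, -0.079, 0.006, -0.001]
contact_force: [0.6, 1.2, -0.2]
opening: 0.348
finger_force: 5.0
```

```bash
python3 d.py .444,-.248,.16
python3 - <<'E'
from plant import eyes, sensors
import numpy as np
from h import *
p,d=eyes.snapshot("side"); c=eyes.calibration("side"); X=cloud(p,d,c)
t=np.array(sensors.get_state()["tool_pos"])
m=(np.abs(X[...,0]-t[0])<.06)&(np.abs(X[...,1]-t[1])<.05)&(X[...,2]>.13)&(X[...,2]<t[2]+.02)
vv,uu=np.nonzero(m); 
for v in range(vv.min(),vv.max()+1):
    w=uu[vv==v]
    if len(w): print(v,w.min(),w.max(),X[v,w].mean(0).round(3))
E
```

```text
t 12.13 tcp [0.5642 0.0403 0.1997] gauge mm [-14.3   4.3 114.7] toolx deg -9.03 tilt 0.7 F [ 0.61  1.2  -0.2 ] M [ 0.01 -0.03  0.06] open 0.348 ff 5.0 q [-0.18  0.66  0.04  1.81 -0.04  0.67 -1.84]
.444,-.248,.16 -> [ 0.444 -0.248  0.16 ] shift [-0.2465  1.0123  0.1266] mm [-74.  303.7  38. ]
142 267 267 [0.58  0.062 0.212]
143 267 267 [0.58  0.063 0.209]
144 266 267 [0.577 0.051 0.212]
145 255 267 [0.567 0.045 0.212]
146 255 266 [0.556 0.035 0.214]
147 255 267 [0.562 0.037 0.21 ]
148 256 267 [0.567 0.033 0.209]
149 256 267 [0.563 0.017 0.213]
150 256 267 [0.562 0.017 0.21 ]
151 256 267 [0.562 0.019 0.207]
152 256 267 [0.562 0.018 0.204]
153 257 266 [0.562 0.015 0.203]
154 257 265 [0.561 0.017 0.199]
155 259 262 [0.56  0.027 0.191]
```

>>> {"fn": "send_rows", "kwargs": {
  "rows": "-0.03 0.12 0 0;-0.06 0.25 0 0;-0.1 0.4 0 0;-0.13 0.54 0 0;-0.17 0.68 0.04 0;-0.2 0.82 0.08 0;-0.23 0.94 0.1 0;-0.246 1 0.12 0;-0.246 1 0.12 0;-0.246 1 0.12 0"
}}

```text
clock: 13.02
tool_pos: [0.4389, -0.2465, 0.1583]
eef_rot: [0.997, -0.081, -0.0, 0.0]
contact_force: [1.1, -0.8, 0.1]
opening: 0.348
finger_force: 5.0
```

```bash
python3 d.py .444,-.248,.016
python3 - <<'E'
from h import *
p,X=load("side0"); m=(np.hypot(X[...,0]-.43,X[...,1]+.13)<.05)&(X[...,2]>.03); print("lip",X[m].mean(0),X[m].max(0))
for n in("scene0","side0"):
    p,X=load(n); m=(np.hypot(X[...,0]-.72,X[...,1]+.2)<.12)&(X[...,2]>.03)&(X[...,0]>.63); print(n,"fnd/spray",X[m].mean(0),X[m].min(0),X[m].max(0))
E
```

```text
t 13.02 tcp [ 0.4389 -0.2465  0.1583] gauge mm [ -93.3 -298.6   73.3] toolx deg -9.26 tilt 0.04 F [ 1.09 -0.76  0.08] M [0.1 0.  0. ] open 0.348 ff 5.0 q [ 0.44  0.66 -0.03  2.01  0.04  0.47 -1.36]
.444,-.248,.016 -> [ 0.444 -0.248  0.016] shift [0.0179 0.0017 0.4745] mm [  5.4   0.5 142.3]
lip [ 0.42446943 -0.13352644  0.04280938] [ 0.43472522 -0.12158499  0.06044901]
scene0 fnd/spray [ 0.75318516 -0.17900591  0.07335495] [ 0.72944681 -0.23175353  0.03026382] [ 0.7728454  -0.09958253  0.12224795]
side0 fnd/spray [ 0.74908831 -0.18748557  0.06881339] [ 0.73080035 -0.2331047   0.03008142] [ 0.77246356 -0.10420418  0.121684  ]
```

>>> {"fn": "send_rows", "kwargs": {
  "rows": "0.015 0.003 0.12 0;0.015 0.003 0.24 0;0.015 0.003 0.34 0;0.015 0.003 0.42 0;0.015 0.003 0.45 0;0.015 0.003 0.46 0;0.015 0.003 0.47 0;0.015 0.003 0.47 0"
}}

```text
clock: 13.68
tool_pos: [0.445, -0.2459, 0.0189]
eef_rot: [0.997, -0.078, 0.001, 0.0]
contact_force: [0.7, 0.4, -1.3]
opening: 0.347
finger_force: 5.0
```

```bash
python3 d.py
```

```text
t 13.68 tcp [ 0.445  -0.2459  0.0189] gauge mm [ -87.3 -297.   -66.1] toolx deg -8.94 tilt 0.1 F [ 0.74  0.36 -1.31] M [ 0.01 -0.01 -0.  ] open 0.347 ff 5.0 q [ 0.42  0.93 -0.01  2.05  0.06  0.16 -1.37]
```

Lower in small steps until contact.

>>> {"fn": "send_rows", "kwargs": {
  "rows": "0 0 0.005 0;0 0 0.01 0;0 0 0.015 0;0 0 0.02 0;0 0 0.02 0"
}}

```text
clock: 14.1
tool_pos: [0.4451, -0.2465, 0.0128]
eef_rot: [0.997, -0.078, 0.001, 0.0]
contact_force: [0.8, -0.7, 3.6]
opening: 0.349
finger_force: 5.0
```

>>> {"fn": "send_rows", "kwargs": {
  "rows": "0 0 0.003 0;0 0 0.006 0;0 0 0.01 0;0 0 0.01 0;0 0 0.01 0"
}}

```text
clock: 14.52
tool_pos: [0.4459, -0.2466, 0.01]
eef_rot: [0.997, -0.078, 0.002, 0.001]
contact_force: [2.3, 0.2, 5.5]
opening: 0.345
finger_force: 5.0
```

```bash
python3 d.py
```

```text
t 14.52 tcp [ 0.4459 -0.2466  0.01  ] gauge mm [ -86.3 -297.6  -75. ] toolx deg -8.98 tilt 0.24 F [2.3  0.24 5.46] M [ 0.04 -0.35 -0.05] open 0.345 ff 5.0 q [ 0.42  0.94 -0.01  2.05  0.06  0.14 -1.37]
```

>>> {"fn": "send_rows", "kwargs": {
  "rows": "0 0 -0.005 0;0 0 -0.005 0;0 0 -0.005 0;0 0 -0.005 0;0 0 -0.005 0;0 0 -0.005 0;0 0 -0.005 0",
  "jaw": -0.05
}}

```text
clock: 15.1
tool_pos: [0.4439, -0.246, 0.0106]
eef_rot: [0.997, -0.078, -0.0, -0.0]
contact_force: [-0.5, 0.3, 0.2]
opening: 0.522
finger_force: 0.0
```

>>> {"fn": "send_rows", "kwargs": {
  "rows": "0 0 -0.04 0;0 0 -0.1 0;0 0 -0.2 0;0 0 -0.3 0;0 0 -0.42 0;0 0 -0.52 0;0 0 -0.6 0;0 0 -0.6 0"
}}

```text
clock: 15.77
tool_pos: [0.4462, -0.2474, 0.196]
eef_rot: [0.997, -0.079, 0.004, 0.002]
contact_force: [0.6, 0.1, -0.3]
opening: 0.521
finger_force: 0.0
```

```bash
python3 d.py
cat > trayscan.py <<'E'
from plant import eyes
from h import *
for n in("scene","side"):
    p,d=eyes.snapshot(n); X=cloud(p,d,eyes.calibration(n))
    for nm,c in(("grey",(.4445,-.248)),("pink",(.611,-.2793)),("A",(.440,.284)),("B",(.587,.213))):
        m=(np.abs(X[...,0]-c[0])<.045)&(np.abs(X[...,1]-c[1])<.045)&(X[...,2]>.03)&(X[...,2]<.1)
        q=X[m]
        if len(q)>8: t=q[q[:,2]>q[:,2].max()-.008]; print(n,nm,len(q),"zmax",np.percentile(q[:,2],99).round(4),"top",t.mean(0).round(4),"ptp",np.ptp(t,0).round(3),"all",np.ptp(q,0).round(3))
E
python3 trayscan.py
```

```text
t 15.77 tcp [ 0.4462 -0.2474  0.196 ] gauge mm [ -85.9 -298.3  111. ] toolx deg -9.02 tilt 0.54 F [ 0.58  0.09 -0.28] M [-0.   -0.05 -0.01] open 0.521 ff 0.0 q [ 0.44  0.6  -0.04  1.97  0.04  0.57 -1.35]
scene grey 200 zmax 0.0672 top [ 0.4441 -0.2492  0.0646] ptp [0.03  0.029 0.008] all [0.032 0.03  0.04 ]
scene A 129 zmax 0.0632 top [0.4381 0.2858 0.0595] ptp [0.033 0.031 0.008] all [0.033 0.035 0.034]
side grey 250 zmax 0.0656 top [ 0.4457 -0.2497  0.0628] ptp [0.032 0.033 0.008] all [0.032 0.033 0.036]
```

Cap stands upright in the grey tray (top 64 mm, centred). Now go for the other.

>>> {"fn": "send_rows", "kwargs": {
  "rows": "-0.148 -0.875 0 0;-0.148 -0.875 0 0;-0.148 -0.875 0 0;-0.148 -0.875 0 0;-0.148 -0.875 0 0;-0.148 -0.875 0 0;-0.148 -0.875 0 0;-0.148 -0.875 0 0",
  "jaw": -0.4
}}

```text
clock: 16.53
tool_pos: [0.44, 0.0253, 0.1896]
eef_rot: [0.997, -0.074, -0.001, -0.001]
contact_force: [-0.4, 0.1, -1.0]
opening: 0.7
finger_force: 0.0
```

>>> {"fn": "send_rows", "kwargs": {
  "rows": "-0.148 -0.875 0 0;-0.148 -0.875 0 0;-0.148 -0.875 0 0;-0.148 -0.875 0 0;-0.148 -0.875 0 0;-0.148 -0.875 0.1 0;-0.148 -0.875 0.2 0;-0.148 -0.875 0.2 0;-0.148 -0.875 0.2 0"
}}

```text
clock: 17.28
tool_pos: [0.4366, 0.2847, 0.1279]
eef_rot: [0.997, -0.078, -0.003, 0.003]
contact_force: [-0.1, -0.5, -0.1]
opening: 0.699
finger_force: 0.0
```

```bash
python3 d.py .4395,.2855,.011
python3 - <<'E'
from h import *
for uv in((275,96),(323,95)): print(ray("scene",uv,.008).round(3))
from plant import eyes
p,d=eyes.snapshot("wrist"); c=eyes.calibration("wrist"); X=cloud(p,d,c)
m=(X[...,2]>.052)&(X[...,2]<.068)&(np.hypot(X[...,0]-.44,X[...,1]-.285)<.04); q=X[m]; print(len(q),q.mean(0).round(4),((q.min(0)+q.max(0))/2).round(4),np.ptp(q,0).round(3)) if len(q) else print("none")
E
```

```text
t 17.28 tcp [0.4366 0.2847 0.1279] gauge mm [-178.6  225.7   42.9] toolx deg -8.94 tilt 0.42 F [-0.11 -0.5  -0.11] M [ 0.04  0.02 -0.03] open 0.699 ff 0.0 q [-0.72  0.73  0.09  1.98 -0.14  0.44 -2.25]
.4395,.2855,.011 -> [0.4395 0.2855 0.011 ] shift [ 0.0111 -0.0063  0.3896] mm [  3.3  -1.9 116.9]
[0.394 0.394 0.008]
[0.529 0.475 0.008]
1178 [0.4425 0.287  0.0619] [0.4412 0.2871 0.0586] [0.032 0.032 0.012]
```

>>> {"fn": "send_rows", "kwargs": {
  "rows": "0.014 -0.008 0.08 0;0.014 -0.008 0.18 0;0.014 -0.008 0.28 0;0.014 -0.008 0.35 0;0.014 -0.008 0.385 0;0.014 -0.008 0.387 0;0.014 -0.008 0.387 0"
}}

```text
clock: 17.92
tool_pos: [0.444, 0.2866, 0.0157]
eef_rot: [0.997, -0.08, 0.001, 0.0]
contact_force: [1.3, -0.2, -0.2]
opening: 0.701
finger_force: 0.0
```

>>> {"fn": "send_rows", "kwargs": {
  "rows": "0 0 0 0;0 0 0 0;0 0 0 0;0 0 0 0;0 0 0 0;0 0 0 0;0 0 0 0;0 0 0 0",
  "jaw": 1,
  "force": 5
}}

```text
clock: 18.58
tool_pos: [0.4432, 0.2882, 0.0152]
eef_rot: [0.997, -0.078, 0.0, -0.0]
contact_force: [-0.1, -0.7, 7.3]
opening: 0.367
finger_force: 5.0
```

```bash
python3 d.py g-23.5,2.5,78
```

```text
t 18.58 tcp [0.4432 0.2882 0.0152] gauge mm [-172.7  230.3  -69.8] toolx deg -8.99 tilt 0.05 F [-0.14 -0.65  7.28] M [-0.03  0.12  0.01] open 0.367 ff 5.0 q [-0.69  0.94  0.04  1.99 -0.16  0.21 -2.23]
g-23.5,2.5,78 -> [0.5549 0.0399 0.163 ] shift [ 0.4974  0.759  -0.4928] mm [ 149.2  227.7 -147.8]
```

>>> {"fn": "send_rows", "kwargs": {
  "rows": "0 0 -0.08 0;0 0 -0.18 0;0 0 -0.28 0;0 0 -0.4 0;0 0 -0.49 0;0 0 -0.49 0"
}}

```text
clock: 19.08
tool_pos: [0.4454, 0.2896, 0.1663]
eef_rot: [0.997, -0.079, 0.004, -0.003]
contact_force: [0.7, 0.8, -0.2]
opening: 0.367
finger_force: 5.0
```

```bash
python3 d.py g-23.5,2.5,86
python3 - <<'E'
from plant import eyes
from h import *
for n in("scene","side"):
    p,d=eyes.snapshot(n); X=cloud(p,d,eyes.calibration(n))
    m=(np.hypot(X[...,0]-.443,X[...,1]-.287)<.03)&(X[...,2]>.11)&(X[...,2]<.17); q=X[m]; print(n,m.sum(),q.min(0).round(4) if m.sum() else "", q[q[:,2]<.152].mean(0) if m.sum() else "")
    m=(np.hypot(X[...,0]-.443,X[...,1]-.287)<.03)&(X[...,2]>.02)&(X[...,2]<.07);print(m.sum())
E
```

```text
t 19.08 tcp [0.4454 0.2896 0.1663] gauge mm [-170.6  231.9   81.3] toolx deg -9.01 tilt 0.52 F [ 0.71  0.81 -0.2 ] M [ 0.05 -0.02  0.07] open 0.367 ff 5.0 q [-0.73  0.67  0.11  1.94 -0.14  0.53 -2.25]
g-23.5,2.5,86 -> [0.5549 0.0399 0.171 ] shift [ 0.4906  0.7646 -0.0172] mm [147.2 229.4  -5.2]
scene 41 [0.4324 0.2612 0.1515] [0.43598824 0.2755724  0.15173352]
0
side 49 [0.426  0.2579 0.1489] [0.44080775 0.27768255 0.15054896]
0
```

>>> {"fn": "send_rows", "kwargs": {
  "rows": "0.06 0.09 0 0;0.12 0.18 0 0;0.18 0.27 0 0;0.24 0.37 0 0;0.3 0.46 0 0;0.36 0.56 0 0;0.42 0.66 0 0;0.47 0.73 0 0;0.496 0.764 0 0;0.496 0.764 0 0"
}}

```text
clock: 20.02
tool_pos: [0.5543, 0.0349, 0.1601]
eef_rot: [0.997, -0.081, -0.001, 0.001]
contact_force: [-0.6, 1.0, 0.0]
opening: 0.367
finger_force: 5.0
```

>>> {"fn": "send_rows", "kwargs": {
  "rows": "0 0 0 0;0 0 0 0;0 0 0 0"
}}

```text
clock: 20.27
tool_pos: [0.553, 0.0413, 0.1612]
eef_rot: [0.997, -0.076, -0.001, -0.001]
contact_force: [0.8, -0.3, -0.4]
opening: 0.369
finger_force: 5.0
```

```bash
python3 d.py g-21.5,2.5,49; python3 shot.py 6
```

```text
t 20.27 tcp [0.553  0.0413 0.1612] gauge mm [-25.5   3.5  76.2] toolx deg -8.77 tilt 0.12 F [ 0.75 -0.27 -0.41] M [0.07 0.05 0.01] open 0.369 ff 5.0 q [-0.18  0.71  0.04  1.86 -0.05  0.58 -1.83]
g-21.5,2.5,49 -> [0.5569 0.0396 0.134 ] shift [0.0136 0.0035 0.0907] mm [ 4.1  1.1 27.2]
```

View pics/z6.png

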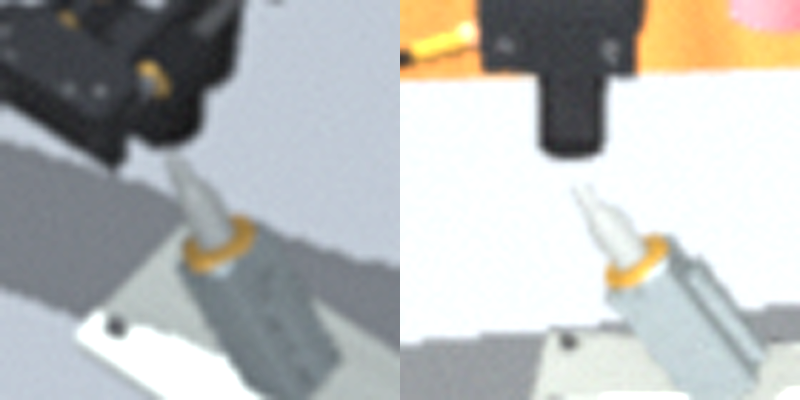

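Crop 6: mouth centre (571,150), tip (577,187) in the side view: cap ~3 mm behind the tip, needs +x shift as computed.

>>> {"fn": "send_rows", "kwargs": {
  "rows": "0.007 0.003 0 0;0.015 0.003 0 0;0.015 0.003 0.02 0;0.015 0.003 0.04 0;0.015 0.003 0.06 0;0.015 0.003 0.075 0;0.015 0.003 0.09 0;0.015 0.003 0.09 0"
}}

```text
clock: 21.03
tool_pos: [0.5576, 0.0368, 0.1334]
eef_rot: [0.997, -0.078, -0.001, 0.0]
contact_force: [0.4, 1.1, 0.5]
opening: 0.367
finger_force: 5.0
```

```bash
python3 d.py g-38,2.5,39
```

```text
t 21.03 tcp [0.5576 0.0368 0.1334] gauge mm [-20.3  -0.2  48.4] toolx deg -8.99 tilt 0.12 F [0.42 1.11 0.51] M [ 0.05  0.03 -0.03] open 0.367 ff 5.0 q [-0.17  0.75  0.03  1.87 -0.05  0.52 -1.83]
g-38,2.5,39 -> [0.5406 0.0422 0.124 ] shift [-0.0588 -0.0091  0.0315] mm [-17.6  -2.7   9.4]
```

>>> {"fn": "send_rows", "kwargs": {
  "rows": "-0.008 -0.009 0.004 0;-0.016 -0.009 0.008 0;-0.024 -0.009 0.013 0;-0.032 -0.009 0.018 0;-0.04 -0.009 0.023 0;-0.048 -0.009 0.028 0;-0.057 -0.009 0.033 0;-0.057 -0.009 0.033 0"
}}

```text
clock: 21.7
tool_pos: [0.541, 0.0421, 0.1244]
eef_rot: [0.997, -0.078, -0.001, 0.0]
contact_force: [1.0, -0.6, -1.0]
opening: 0.361
finger_force: 5.0
```

```bash
python3 d.py
```

```text
t 21.7 tcp [0.541  0.0421 0.1244] gauge mm [-37.5   2.4  39.4] toolx deg -8.99 tilt 0.07 F [ 0.95 -0.59 -0.98] M [-0.04 -0.2  -0.01] open 0.361 ff 5.0 q [-0.18  0.75  0.03  1.92 -0.05  0.47 -1.84]
```

>>> {"fn": "send_rows", "kwargs": {
  "rows": "0.004 0 0.005 0;0.008 0 0.011 0;0.012 0 0.016 0;0.015 0 0.022 0;0.019 0 0.027 0;0.019 0 0.027 0"
}}

```text
clock: 22.2
tool_pos: [0.5478, 0.0412, 0.1163]
eef_rot: [0.997, -0.078, 0.0, 0.0]
contact_force: [0.3, 0.7, -0.4]
opening: 0.36
finger_force: 5.0
```

```bash
python3 d.py
```

```text
t 22.2 tcp [0.5478 0.0412 0.1163] gauge mm [-30.7   2.6  31.3] toolx deg -9.0 tilt 0.01 F [ 0.3   0.75 -0.42] M [-0.02 -0.13  0.07] open 0.36 ff 5.0 q [-0.18  0.77  0.03  1.91 -0.05  0.46 -1.84]
```

>>> {"fn": "send_rows", "kwargs": {
  "rows": "0.003 0 0.004 0;0.006 0 0.008 0;0.009 0 0.012 0;0.011 0 0.016 0;0.011 0 0.016 0"
}}

```text
clock: 22.62
tool_pos: [0.551, 0.0407, 0.1116]
eef_rot: [0.997, -0.078, 0.0, 0.0]
contact_force: [0.9, 0.2, -0.2]
opening: 0.359
finger_force: 5.0
```

```bash
python3 d.py
```

```text
t 22.62 tcp [0.551  0.0407 0.1116] gauge mm [-27.4   2.7  26.6] toolx deg -9.0 tilt 0.02 F [ 0.92  0.24 -0.19] M [-0.01 -0.16  0.  ] open 0.359 ff 5.0 q [-0.18  0.78  0.03  1.9  -0.05  0.46 -1.84]
```

>>> {"fn": "send_rows", "kwargs": {
  "rows": "0.004 0 0.005 0;0.008 0 0.011 0;0.012 0 0.016 0;0.015 0 0.022 0;0.019 0 0.027 0;0.019 0 0.027 0"
}}

```text
clock: 23.12
tool_pos: [0.5566, 0.0398, 0.1034]
eef_rot: [0.997, -0.078, 0.0, 0.0]
contact_force: [1.0, 0.2, 0.4]
opening: 0.348
finger_force: 5.0
```

```bash
python3 d.py
```

```text
t 23.12 tcp [0.5566 0.0398 0.1034] gauge mm [-21.7   2.7  18.4] toolx deg -9.0 tilt 0.01 F [1.   0.17 0.36] M [ 0.05 -0.22 -0.03] open 0.348 ff 5.0 q [-0.17  0.8   0.03  1.89 -0.05  0.45 -1.83]
```

>>> {"fn": "send_rows", "kwargs": {
  "rows": "0.003 0 0.004 0;0.006 0 0.008 0;0.009 0 0.012 0;0.011 0 0.016 0;0.011 0 0.016 0"
}}

```text
clock: 23.53
tool_pos: [0.5599, 0.0393, 0.0988]
eef_rot: [0.997, -0.078, 0.0, 0.0]
contact_force: [1.4, -0.8, -0.2]
opening: 0.354
finger_force: 5.0
```

```bash
python3 d.py
```

```text
t 23.53 tcp [0.5599 0.0393 0.0988] gauge mm [-18.4   2.6  13.8] toolx deg -9.0 tilt 0.02 F [ 1.37 -0.85 -0.24] M [-0.   -0.21 -0.02] open 0.354 ff 5.0 q [-0.17  0.81  0.03  1.88 -0.05  0.45 -1.83]
```

>>> {"fn": "send_rows", "kwargs": {
  "rows": "0.002 0 0.003 0;0.004 0 0.006 0;0.006 0 0.009 0;0.008 0 0.011 0;0.008 0 0.011 0"
}}

```text
clock: 23.95
tool_pos: [0.5624, 0.0389, 0.0956]
eef_rot: [0.997, -0.078, 0.0, -0.0]
contact_force: [1.7, -1.0, 1.1]
opening: 0.348
finger_force: 5.0
```

>>> {"fn": "send_rows", "kwargs": {
  "rows": "0.002 0 0.003 0;0.004 0 0.005 0;0.005 0 0.007 0;0.005 0 0.007 0"
}}

```text
clock: 24.28
tool_pos: [0.5631, 0.0392, 0.0939]
eef_rot: [0.997, -0.078, -0.0, -0.0]
contact_force: [-1.8, 0.5, 6.4]
opening: 0.347
finger_force: 5.0
```

```bash
python3 d.py
```

```text
t 24.28 tcp [0.5631 0.0392 0.0939] gauge mm [-15.2   3.    8.9] toolx deg -8.98 tilt 0.05 F [-1.84  0.55  6.43] M [ 0.18  0.23 -0.01] open 0.347 ff 5.0 q [-0.17  0.82  0.03  1.87 -0.05  0.45 -1.83]
```

>>> {"fn": "send_rows", "kwargs": {
  "rows": "-0.004 0 0.001 0;-0.008 0 0.003 0;-0.01 0 0.004 0;-0.01 0 0.006 0;-0.01 0 0.006 0"
}}

```text
clock: 24.7
tool_pos: [0.5625, 0.0393, 0.0928]
eef_rot: [0.997, -0.078, 0.002, -0.0]
contact_force: [1.8, 0.1, 6.9]
opening: 0.346
finger_force: 5.0
```

```bash
python3 d.py; python3 shot.py 7
python3 - <<'E'
import numpy as np,cv2
from h import *
# gap: bright pin pixels between black cap and brass in side view; compare with side3 (cap clear)
for k in("side3","side7"):
    p,X=load(k); g=p.max(2); print(k)
    for v in range(168,196,2): print(v," ".join(f"{x:3d}" for x in g[v,248:276]))
E
```

```text
t 24.7 tcp [0.5625 0.0393 0.0928] gauge mm [-15.9   3.    7.8] toolx deg -9.0 tilt 0.24 F [1.81 0.12 6.93] M [ 0.03 -0.41 -0.05] open 0.346 ff 5.0 q [-0.17  0.82  0.03  1.88 -0.05  0.44 -1.83]
side3
168 155 155 156 153 146 132 119  95  78  75  75  76  90 125 138 151 155 153 154 153 155 153 151 155 151 154 154 154
170 154 154 155 156 154 155 156 153 152 154 153 154 152 153 155 154 155 154 153 154 155 156 153 156 152 154 154 154
172 157 154 155 154 154 155 154 154 152 153 153 154 153 155 154 154 153 153 153 155 155 153 154 153 154 155 154 154
174 156 153 155 155 152 154 156 154 153 152 154 153 153 156 155 154 154 156 155 153 156 153 155 155 154 155 155 155
176 154 152 155 154 155 154 152 155 147 136 143 144 138 146 153 155 155 155 154 153 153 154 153 153 154 154 154 155
178 156 155 154 154 153 154 152 153 153 147 130 141 143 138 135 142 150 152 154 156 157 152 155 152 154 153 155 154
180 153 155 153 154 154 155 156 153 152 153 147 131 132 141 142 136 129 127 137 152 154 153 153 155 154 153 156 154
182 154 154 155 152 153 155 154 155 155 151 153 144 122 135 143 143 142 138 129 135 154 1
[... 1652 characters left out ...]
 155
184 157 154 157 156 155 151 139 113  58  35  34  35  33  33  30  29  29  18  16  21  20  22  52 100 121 112 116 136
186 155 156 154 157 156 155 157 154 134  85  39  31  33  35  35  29  25  18  14  16  26  62 102 129 135 121  90 103
188 157 155 156 158 157 158 156 155 138  87  44  36  37  33  34  30  30  17  22  43  82 124 141 144 123  92  85  87
190 155 156 157 156 155 155 156 158 154 147 133 132 132 131 106  51  35  59  92 124 147 156 139 107 103 105  93  87
192 157 157 155 156 156 155 156 155 157 156 156 157 156 155 143 128 124 134 145 149 137 116 110 111 110 111 108 100
194 154 155 157 159 158 157 156 156 156 156 156 156 155 155 146 114 104 104 107 107 108 110 112 109 109 110 112 108
```

View pics/z7.png

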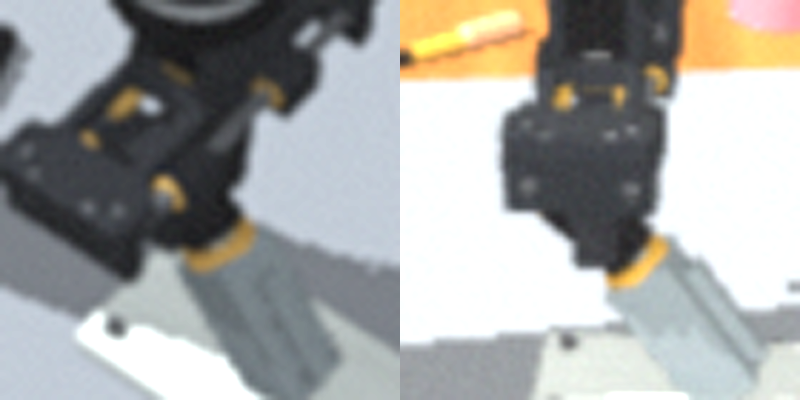

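Side view: the cap's mouth meets the brass flange at (625,262), tilted like the pin — home, so it is the wide one. Release briefly so it settles fully, then regrip.

>>> {"fn": "send_rows", "kwargs": {
  "rows": "0 0 0 0;0 0 0 0;0 0 0 0;0 0 0 0;0 0 0 0;0 0 0 0",
  "jaw": 0.08
}}

```text
clock: 25.3
tool_pos: [0.5602, 0.0392, 0.0915]
eef_rot: [0.997, -0.078, -0.0, 0.0]
contact_force: [0.6, -0.5, 0.3]
opening: 0.462
finger_force: 0.0
```

```bash
python3 d.py
python3 - <<'E'
from plant import eyes
from h import *
p,d=eyes.snapshot("side"); g=p.max(2)
for v in range(178,196,2): print(v," ".join(f"{x:3d}" for x in g[v,248:276]))
E
```

```text
t 25.3 tcp [0.5602 0.0392 0.0915] gauge mm [-18.1   2.6   6.5] toolx deg -8.99 tilt 0.04 F [ 0.58 -0.47  0.28] M [ 0.03  0.01 -0.01] open 0.462 ff 0.0 q [-0.17  0.82  0.03  1.88 -0.05  0.44 -1.83]
178  37  34  32  33  32  29  33  30  31  34  31  30  30  28  29  32  32  36  42  35  31  31  48  98 152 157 154 156
180 107 105  86  71  37  26  25  29  29  32  30  35  30  30  32  30  30  28  27  31  31  37  70 122 152 157 152 159
182 156 156 154 150 139 110  56  28  29  33  33  30  32  28  30  29  21  18  19  21  20  32  67 118 151 155 153 157
184 155 158 155 155 154 157 146 119  72  38  33  32  31  29  29  31  17  21  19  16  16  22  50 101 120 109 117 139
186 156 157 157 156 157 159 155 140  85  39  35  32  34  32  29  27  19  21  21  22  23  60 102 127 136 118  87 102
188 155 159 157 157 156 158 155 139  87  41  33  31  32  34  33  29  18  18  24  42  85 123 139 144 123  93  87  86
190 156 155 155 157 155 156 153 137  87  53  49  47  46  45  38  37  42  68  93 123 148 157 142 107 106 103  93  89
192 156 156 156 157 155 155 157 154 156 154 153 156 152 143 133 124 127 134 146 149 137 115 108 109 112 112 111 101
194 156 157 157 156 157 156 157 156 155 156 156 158 155 156 145 113 103 103 107 107 108 110 108 112 108 109 110 111
```

>>> {"fn": "send_rows", "kwargs": {
  "rows": "0 0 -0.006 0;0 0 -0.006 0;0 0 -0.006 0;0 0 -0.006 0;0 0 -0.006 0",
  "jaw": 1,
  "force": 5
}}

```text
clock: 25.77
tool_pos: [0.5606, 0.0392, 0.0936]
eef_rot: [0.997, -0.078, 0.0, 0.0]
contact_force: [-0.0, 1.1, 1.0]
opening: 0.346
finger_force: 5.0
```

```bash
python3 d.py
```

```text
t 25.77 tcp [0.5606 0.0392 0.0936] gauge mm [-17.7   2.6   8.6] toolx deg -8.99 tilt 0.02 F [-0.02  1.11  1.03] M [0.01 0.1  0.02] open 0.346 ff 5.0 q [-0.17  0.82  0.03  1.88 -0.05  0.44 -1.83]
```

Unchanged after release, so fully seated. Draw it off and upright it for the pink tray.

>>> {"fn": "send_rows", "kwargs": {
  "rows": "-0.012 0 -0.017 0;-0.028 0 -0.04 0;-0.048 0 -0.068 0;-0.069 0 -0.098 0;-0.069 0 -0.098 0;-0.055 0 -0.104 0;-0.041 0 -0.109 0;-0.027 0 -0.114 0;-0.013 0 -0.119 0;0 0 -0.124 0"
}}

```text
clock: 26.6
tool_pos: [0.5593, 0.0391, 0.1299]
eef_rot: [0.997, -0.078, -0.002, 0.0]
contact_force: [-4.9, 0.6, -3.9]
opening: 0.348
finger_force: 5.1
```

>>> {"fn": "send_rows", "kwargs": {
  "rows": "0.012 0 0 0;0.02 0 -0.004 0;0.025 0 -0.01 0;0.025 0 -0.03 0;0.025 0 -0.06 0;0.025 0 -0.13 0;0.025 0 -0.2 0;0.025 0 -0.25 0;0.025 0 -0.25 0"
}}

```text
clock: 27.35
tool_pos: [0.5731, 0.0378, 0.2109]
eef_rot: [0.997, -0.079, 0.007, -0.001]
contact_force: [0.3, 0.4, -0.3]
opening: 0.35
finger_force: 5.0
```

```bash
python3 d.py .608,-.279,.16
cat > edge.py <<'E'
from plant import eyes
from h import *
import sys
p,d=eyes.snapshot("side"); X=cloud(p,d,eyes.calibration("side"))
from plant import sensors
t=np.array(sensors.get_state()["tool_pos"])
m=(np.abs(X[...,0]-t[0])<.07)&(np.abs(X[...,1]-t[1])<.06)&(X[...,2]>t[2]-.045)&(X[...,2]<t[2]+.015)
vv,uu=np.nonzero(m)
for v in range(vv.min(),vv.max()+1):
    w=uu[vv==v]
    if len(w): print(v,w.min(),w.max(),X[v,w].mean(0).round(3))
E
python3 edge.py
```

```text
t 27.35 tcp [0.5731 0.0378 0.2109] gauge mm [ -5.2   3.3 125.9] toolx deg -9.04 tilt 0.8 F [ 0.27  0.4  -0.28] M [ 0.03 -0.06 -0.07] open 0.35 ff 5.0 q [-0.18  0.65  0.05  1.77 -0.04  0.71 -1.83]
.608,-.279,.16 -> [ 0.608 -0.279  0.16 ] shift [0.2785 1.0252 0.1703] mm [ 83.6 307.6  51.1]
139 269 270 [0.586 0.059 0.223]
140 269 270 [0.586 0.054 0.222]
141 269 270 [0.586 0.056 0.218]
142 269 270 [0.586 0.053 0.216]
143 257 270 [0.574 0.048 0.216]
144 257 269 [0.563 0.039 0.218]
145 257 260 [0.555 0.027 0.221]
146 257 260 [0.555 0.029 0.217]
147 257 266 [0.562 0.017 0.219]
148 257 268 [0.565 0.016 0.217]
149 258 268 [0.566 0.015 0.215]
150 258 269 [0.567 0.017 0.21 ]
151 258 269 [0.568 0.025 0.204]
152 258 268 [0.567 0.026 0.2  ]
153 258 267 [0.565 0.025 0.198]
154 260 264 [0.564 0.025 0.195]
```

>>> {"fn": "send_rows", "kwargs": {
  "rows": "0.04 0.13 0 0;0.08 0.26 0 0;0.12 0.4 0 0;0.16 0.54 0 0;0.2 0.68 0.04 0;0.24 0.82 0.08 0;0.27 0.94 0.12 0;0.295 1 0.15 0;0.295 1 0.15 0;0.295 1 0.15 0"
}}

```text
clock: 28.23
tool_pos: [0.6077, -0.2748, 0.1591]
eef_rot: [0.997, -0.08, -0.0, 0.001]
contact_force: [-1.1, 0.3, -0.1]
opening: 0.343
finger_force: 5.0
```

```bash
python3 d.py .613,-.279,.028; python3 edge.py
```

```text
t 28.23 tcp [ 0.6077 -0.2748  0.1591] gauge mm [  77.9 -300.1   74.1] toolx deg -9.23 tilt 0.08 F [-1.06  0.27 -0.09] M [ 0.1   0.01 -0.05] open 0.343 ff 5.0 q [ 0.35  0.84  0.    1.5   0.    0.8  -1.38]
.613,-.279,.028 -> [ 0.613 -0.279  0.028] shift [0.02   0.0104 0.4371] mm [  6.    3.1 131.1]
232 281 286 [ 0.59  -0.285  0.167]
233 281 286 [ 0.59  -0.286  0.166]
234 281 287 [ 0.591 -0.287  0.164]
235 281 296 [ 0.599 -0.297  0.168]
236 281 296 [ 0.599 -0.297  0.166]
237 281 296 [ 0.599 -0.297  0.164]
238 281 296 [ 0.599 -0.297  0.161]
239 282 296 [ 0.601 -0.297  0.158]
240 282 294 [ 0.6   -0.287  0.148]
241 283 293 [ 0.6   -0.288  0.146]
242 285 290 [ 0.599 -0.289  0.144]
```

>>> {"fn": "send_rows", "kwargs": {
  "rows": "0.025 0.006 0.1 0;0.025 0.006 0.22 0;0.025 0.006 0.32 0;0.025 0.006 0.39 0;0.025 0.006 0.42 0;0.025 0.006 0.44 0;0.025 0.006 0.44 0;0.025 0.006 0.44 0"
}}

```text
clock: 28.95
tool_pos: [0.6169, -0.2748, 0.0301]
eef_rot: [0.997, -0.078, 0.001, 0.0]
contact_force: [0.3, 0.4, 0.1]
opening: 0.345
finger_force: 5.0
```

```bash
python3 d.py
```

```text
t 28.95 tcp [ 0.6169 -0.2748  0.0301] gauge mm [  87.  -298.6  -54.9] toolx deg -8.94 tilt 0.15 F [0.34 0.43 0.08] M [0.03 0.01 0.01] open 0.345 ff 5.0 q [ 0.35  1.02 -0.01  1.53  0.01  0.59 -1.38]
```

>>> {"fn": "send_rows", "kwargs": {
  "rows": "0 0 0.005 0;0 0 0.01 0;0 0 0.015 0;0 0 0.02 0;0 0 0.02 0"
}}

```text
clock: 29.37
tool_pos: [0.6155, -0.2751, 0.0227]
eef_rot: [0.997, -0.078, -0.0, -0.0]
contact_force: [-0.0, 0.4, -0.5]
opening: 0.347
finger_force: 5.0
```

```bash
python3 d.py
```

```text
t 29.37 tcp [ 0.6155 -0.2751  0.0227] gauge mm [  85.6 -299.2  -62.3] toolx deg -9.0 tilt 0.01 F [-0.    0.44 -0.51] M [ 0.07  0.07 -0.01] open 0.347 ff 5.0 q [ 0.35  1.03 -0.01  1.53  0.01  0.58 -1.38]
```

>>> {"fn": "send_rows", "kwargs": {
  "rows": "0 0 0.005 0;0 0 0.01 0;0 0 0.015 0;0 0 0.015 0;0 0 0.015 0"
}}

```text
clock: 29.78
tool_pos: [0.6175, -0.2755, 0.0195]
eef_rot: [0.997, -0.078, 0.002, 0.0]
contact_force: [1.4, 0.7, 5.5]
opening: 0.348
finger_force: 5.1
```

>>> {"fn": "send_rows", "kwargs": {
  "rows": "0 0 0.004 0;0 0 0.008 0;0 0 0.008 0;0 0 0.008 0"
}}

```text
clock: 30.12
tool_pos: [0.6183, -0.2757, 0.0175]
eef_rot: [0.997, -0.078, 0.003, 0.001]
contact_force: [1.6, -0.4, 6.6]
opening: 0.348
finger_force: 5.3
```

```bash
python3 d.py
```

```text
t 30.12 tcp [ 0.6183 -0.2757  0.0175] gauge mm [  88.6 -299.3  -67.5] toolx deg -8.98 tilt 0.34 F [ 1.61 -0.42  6.65] M [ 0.05 -0.35  0.02] open 0.348 ff 5.3 q [ 0.35  1.04 -0.01  1.53  0.01  0.57 -1.38]
```

>>> {"fn": "send_rows", "kwargs": {
  "rows": "0 0 -0.008 0;0 0 -0.008 0;0 0 -0.008 0;0 0 -0.008 0;0 0 -0.008 0;0 0 -0.008 0;0 0 -0.008 0",
  "jaw": 0.08
}}

```text
clock: 30.7
tool_pos: [0.6154, -0.275, 0.018]
eef_rot: [0.997, -0.078, -0.0, -0.0]
contact_force: [0.6, 0.2, -0.2]
opening: 0.457
finger_force: 0.0
```

>>> {"fn": "send_rows", "kwargs": {
  "rows": "0 0 -0.03 0;0 0 -0.08 0;0 0 -0.16 0;0 0 -0.28 0;0 0 -0.4 0;0 0 -0.52 0;0 0 -0.6 0;0 0 -0.6 0;0 0 -0.6 0"
}}

```text
clock: 31.45
tool_pos: [0.6168, -0.2756, 0.2016]
eef_rot: [0.997, -0.078, 0.003, 0.001]
contact_force: [-0.7, 0.1, -0.4]
opening: 0.461
finger_force: 0.0
```

```bash
python3 d.py; python3 trayscan.py
python3 - <<'E'
from plant import eyes
import cv2,numpy as np
z=np.load("pics/side0.npz")["p"].astype(int)
p,d=eyes.snapshot("side"); m=(np.abs(p.astype(int)-z).max(2)>60).astype(np.uint8)
for s in cv2.connectedComponentsWithStats(m)[2][1:]:
    if s[4]>15: print(s)
E
```

```text
t 31.45 tcp [ 0.6168 -0.2756  0.2016] gauge mm [  87.  -299.5  116.6] toolx deg -9.0 tilt 0.31 F [-0.72  0.11 -0.42] M [0.09 0.04 0.03] open 0.461 ff 0.0 q [ 0.35  0.79  0.    1.45 -0.    0.9  -1.38]
scene grey 187 zmax 0.0664 top [ 0.4441 -0.2481  0.0636] ptp [0.03  0.029 0.008] all [0.032 0.03  0.038]
scene pink 216 zmax 0.067 top [ 0.609  -0.2752  0.0634] ptp [0.03  0.032 0.008] all [0.031 0.033 0.037]
side grey 250 zmax 0.0652 top [ 0.4457 -0.2496  0.0628] ptp [0.031 0.034 0.008] all [0.032 0.034 0.036]
side pink 267 zmax 0.0657 top [ 0.6106 -0.2773  0.063 ] ptp [0.031 0.034 0.008] all [0.032 0.034 0.035]
[  46    0   73  140 3812]
[207   0  47  42 794]
[ 0  5 15 28 57]
[11 15 11 26 68]
[36 26  8 10 39]
[  0  32  17  28 114]
[ 241   39   93  197 6757]
[ 0 78  6 11 42]
[   0  148  100  205 8003]
[216 156  24  20 218]
[262 164  20  20 203]
[210 212  19   8  44]
[230 213   9   9  34]
[ 346  219   71   33 1075]
[258 223  18  10  74]
[252 226   8   7  25]
[167 228  44  20 458]
[  206   232   204   152 11405]
[ 368  250   49   50 1016]
[211 258  15  28 320]
[284 264  27  28 469]
[378 270   6  13  42]
[193 376  10   8  34]
```

Both caps stand upright and free in their trays (tops at 63–64 mm), and the arm is clear.

```bash
python3 -c "
from plant import finish_job
print(finish_job())"
```

```text
the job is handed in; nothing more can be done
None
```

The first cap tried stopped part-way on the pin and stands in the grey tray; the second went fully home on the flange and stands in the pink tray. The job was handed in at about 31.5 s of the 72 s allowed.

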